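# Put the orange food probe on charge

### The job

Take the food probe with the orange grip out of the wooden drip stand and put it on charge: lower it, stem first, into the opening with the orange funnel on the white charging base, without dropping it in, until it is fully home and upright, then let go. Leave the probe with the blue grip standing where it is.

Things in the scene. Friction and masses are not known exactly. Their poses are not given: they have to be found in the camera images.
- orange_probe: upright food probe: orange grip 28 mm across, 50 tall; black collar 43 across, 5 thick; steel stem 9 across, 50 long. Origin: middle of the grip, where to hold it; grip top 25 mm above, collar underside 30 and tip 80 mm below; z up, yaw is free. Starts in either 15 mm hole (100 mm apart) of the fixed wooden drip stand, collar on its 12 mm top plate, 65 mm above the worktop; raise it straight up 55 mm or more to clear. Weighs about 60 g.
- blue_probe: upright food probe: blue grip 28 mm across, 50 tall; black collar 43 across, 5 thick; steel stem 9 across, 50 long. Origin: middle of the grip, where to hold it; grip top 25 mm above, collar underside 30 and tip 80 mm below; z up, yaw is free. Stands in the other hole of the drip stand, 100 mm from the orange one, and stays there; carry the other probe over or round it.
- orange_opening (a point): centre of the orange funnel's rim on the fixed white charging base (70 x 170 x 40 mm), 60 mm above the worktop; z up, y along the base. Funnel 20 mm high, 45 across outside, 37 inside at the rim, narrowing to a straight 15 mm bore whose floor is 52 mm below this point. Fully home the probe's collar lies on the rim, its grip's middle 30 mm above this point.
- blue_opening (a point): centre of the blue funnel's rim on the same charging base, same shape, 100 mm from the orange one; not used.

How it is judged (in metres and radians):
On the way:
1. the orange probe's stem is lowered at least 25 mm into the orange-funnelled opening while the gripper still holds it (horizontal distance between orange_probe and orange_opening below 0.015 m and z of orange_probe in the frame of orange_opening below 0.055 m and contact force between the fingers and orange_probe above 0.5 N), for 0.1 s.
At the end, for the whole second after the job is handed in: The orange probe stands released and at rest in the orange-funnelled opening, within 12 mm of its centre, its grip's middle less than 40 mm above the rim (30 mm is fully home), upright within 0.2 rad; the blue probe is upright within 0.2 rad and within 20 mm of where it began (horizontal distance between orange_probe and orange_opening below 0.012 m and z of orange_probe in the frame of orange_opening below 0.04 m and angle between each of orange_probe, blue_probe's own z axis and vertical below 0.2 rad and linear speed of orange_probe below 0.02 m/s and contact force between the fingers and orange_probe below 0.1 N and distance of blue_probe from where it was at the start of the episode below 0.02 m); the robot touches nothing.
It fails at once if the blue probe is moved more than 30 mm (distance of blue_probe from where it was at the start of the episode above 0.03 m).
It also fails if it takes over 37 s, if anything falls off the work surface, if the arm or the gripper's body presses on something with over 40 N, if the wrist force passes 120 N, or if a joint passes its speed limit or range.

### The arm

A 6-joint arm with a two-finger parallel gripper is mounted at the origin on a cart in front of the work surface, level with it; the furniture and walls round the work are solid. World frame = base frame: x ahead of the robot, y to its left, z up, the work surface at z = 0. Lengths are in m, angles in degrees, forces in N, time in s.
With the tool pointing down it reaches from about 0.25 to 0.725 m from the base axis. Payload 4 kg.
Tool frame: the origin (TCP) lies on the mounting face of the last link; the fingertips stand 173 mm ahead of it and the grasp point (between the pads) lies 155 mm ahead of it; z points along the fingers, y is the direction in which the jaws open and shut (so a half turn about z gives the same grasp; the last joint's range is limited). The gripper opens to 85 mm and grips with 20 to 120 N. Pads are 22 mm wide; open, the fingers measure 114 mm over their backs; the gripper's body (76 mm by 85 mm) begins 54 mm behind the grasp point. The pads swing forward as they close: fully open they stand 13 mm farther back than shut.
Start: joints at [-68.698, 13.785, 0.286, 76.501, 0, 90], TCP at [0.182, -0.466, 0.405] pointing down, gripper open.
Joint ranges: [-155.79, 155.79], [-60.16, 107.12], [-62.33, 73.08], [-114, 123.19], [-81.49, 82.49], [-180, 180]. Speed limits (degrees/s): [159.86, 159.86, 180, 180, 180, 180].

### API

Orientations are given as [roll, pitch, yaw] about the fixed x, y, z axes, in that order (R = Rz(yaw) Ry(pitch) Rx(roll)).
In Python, from workcell import arm, hand, solver, optics, workorder, models, read_t, read_joint_positions, read_joint_vel, read_tau, read_position, read_ee_rot, read_force, read_ft_torque, read_grip_width gives the robot as it stands. Calls block until the motion is done:
- arm.move_to(position, orientation): joint-space move of the TCP to a pose.
- arm.movel(position, rotation=None, velocity=0.15): straight line of the TCP; rotation=None keeps the orientation; velocity is the mean speed in m/s.
- arm.move_j(angles): joint-space move.
- hand.let_go() and hand.grab(): open the fingers fully, or close them until they stop; the grip force is fixed at half the most.
- arm.dwell(seconds).
- solver.ik(position, orientation): joint angles nearest the present ones, or None.
- optics.camera(name): name is "side" or "top"; returns the picture (384x512x3 uint8, red, green, blue); there is no depth.
- optics.get_calibration(name): a dict with "fovy" (degrees; the focal length in pixels is half the picture's height over the tangent of half this angle, whatever the lens; pixels are square), "cx", "cy" (the principal point, pixels), "k1" (the pictures are not rectified: a ray, as slopes to the right and down, at radius r is drawn at 1 + k1 r^2 times it, then the intrinsics apply), "pose" (4x4, takes a point from camera to world coordinates). Camera axes: x right, y down, z forward; pixel columns grow to the right and rows downward; lengths in m; the calibration is good to about 2 mm. A picture is of the moment at which its call begins. get_calibration takes no time and is no camera call.
A pose or a line that the arm cannot do raises arm.Unreachable and nothing moves.
- workorder.finish_job(): hands the job in, once; it reports no verdict.
Trained networks look in the newest picture that a camera, given by its name, has taken for a name from the list of things; names that differ only in an ending like _2 or _b are one class to them, and where a whole thing is asked for, a point or a joint stands for the part that bears it (a point fixed in the world has none). Each returns a list of dicts, best first, with "conf" (0 to 1); they miss things now and then, are a little off and sometimes report something else, mostly with a low value. They report only what shows in the picture. A call takes as long as a camera call.
- models.boxes_of(name, camera): "pixel" ([column, row] in pixels, amid what is visible of it).
Readings, each from a call of its own:
- read_t(): time.
- read_joint_positions(): joint angles.
- read_joint_vel(): joint speeds.
- read_tau(): joint torques, N m.
- read_position(): TCP position.
- read_ee_rot(): TCP orientation.
- read_force(): force on the tool from outside, world axes, zero at the start.
- read_ft_torque(): the same for the moment, N m.
- read_grip_width(): finger opening in m.
Only numpy, scipy, OpenCV 4.12 (cv2) and the standard library are available. Lean on these libraries where they do the work, as an engineer would, in place of code of your own. Each camera call takes 0.05 s, during which the arm holds its last target. There are 200 camera calls.

## Working session

There is one attempt and no reset: what is moved stays moved. The work goes in short steps, each a Python script; the robot and the scene stay as the last script left them, time stands still between calls to the robot, and variables do not carry over. Pictures are saved under pics/ and viewed, about 8 in all and at most 12, crops included, and the job is handed in when it is done.

```bash
mkdir -p pics; cat > h.py <<'E'
import numpy as np, cv2
from workcell import *
def ray(px,cam):
    c=optics.get_calibration(cam); f=192/np.tan(np.radians(c["fovy"])/2)
    K=np.array([[f,0,c["cx"]],[0,f,c["cy"]],[0,0,1]])
    d=(np.array(px,float)-[c["cx"],c["cy"]])/f; u=d.copy()
    for _ in range(50): u=d/(1+c["k1"]*(u@u))
    T=np.array(c["pose"]); return T[:3,3],T[:3,:3]@np.array([u[0],u[1],1])
def at_z(px,cam,z):
    o,d=ray(px,cam); return o+d*(z-o[2])/d[2]
def tri(p1,p2):
    a,d=ray(p1,"top");b,e=ray(p2,"side")
    s=np.linalg.lstsq(np.c_[d,-e],b-a,rcond=None)[0]
    P,Q=a+s[0]*d,b+s[1]*e; return (P+Q)/2,np.linalg.norm(P-Q)
def proj(P,cam):
    c=optics.get_calibration(cam); f=192/np.tan(np.radians(c["fovy"])/2)
    T=np.array(c["pose"]); q=T[:3,:3].T@(np.array(P)-T[:3,3]); u=q[:2]/q[2]
    return u*(1+c["k1"]*(u@u))*f+[c["cx"],c["cy"]]
def snap(cam,name):
    im=optics.camera(cam); cv2.imwrite(f"pics/{name}.png",im[:,:,::-1]); return im
E
python3 - <<'E'
from h import *
for c in("top","side"):
    snap(c,c+"0"); k=optics.get_calibration(c); print(c,k["fovy"],k["k1"],np.round(k["pose"],3).tolist())
    for n in("orange_probe","blue_probe","orange_opening","blue_opening"):
        print(n,[(np.round(d["pixel"],1).tolist(),round(d["conf"],2)) for d in models.boxes_of(n,c)])
print(read_t(),read_ee_rot(),read_position())
E
```

```text
top 54.33355301477019 -0.09692785276313798 [[-0.018, -0.995, 0.1, 0.365], [-0.999, 0.016, -0.029, 0.081], [0.027, -0.101, -0.995, 1.058], [0.0, 0.0, 0.0, 1.0]]
orange_probe [([207.4, 189.3], 0.47)]
blue_probe [([170.5, 191.9], 0.72)]
orange_opening [([322.3, 199.3], 0.8)]
blue_opening [([323.9, 201.8], 0.57)]
side 51.24174959174719 -0.14203193474773046 [[-0.891, -0.256, 0.376, 0.077], [-0.454, 0.462, -0.762, 0.837], [0.021, -0.849, -0.528, 0.653], [0.0, 0.0, 0.0, 1.0]]
orange_probe [([226.5, 226.6], 0.73), ([290.5, 188.5], 0.49)]
blue_probe [([197.9, 250.2], 0.84)]
orange_opening [([289.4, 189.7], 0.6)]
blue_opening [([287.3, 186.7], 0.55)]
0.5 [-1.79995541e+02  6.16039449e-04  2.13006187e+01] [ 0.18162931 -0.46582186  0.40468864]
```

View pics/top0.png

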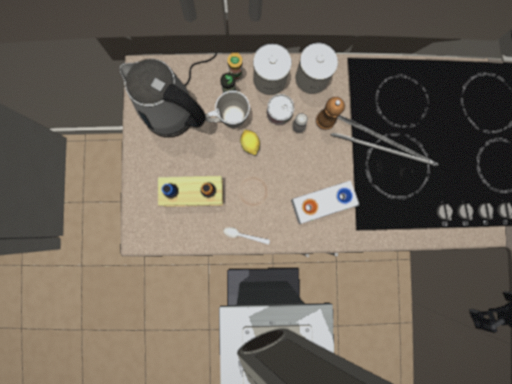

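View pics/side0.png

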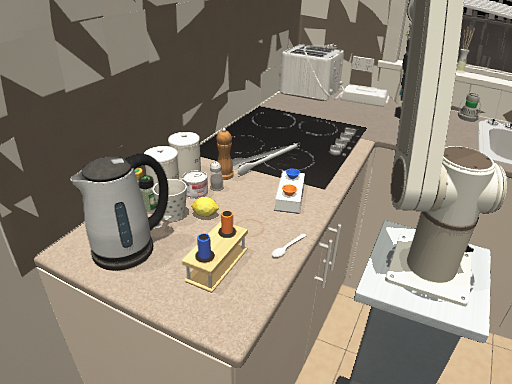

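The top view shows the stand with the blue probe at about (170,190) and the orange one at (207,190). On the white base the orange funnel is at (310,207) and the blue one at (344,195). The side view agrees: orange probe (227,223), blue probe (204,247), orange funnel (289,190), blue funnel (293,174). The networks' "opening" pixels fall mid-base, so I'll refine with colour instead.

```bash
cat > m.py <<'E'
from h import *
def blob(im,col,near,r):
    hsv=cv2.cvtColor(im,cv2.COLOR_RGB2HSV); lo,hi=((3,150,70),(16,255,255)) if col=="o" else ((105,120,50),(130,255,255))
    m=cv2.inRange(hsv,lo,hi); k=np.zeros_like(m); cv2.circle(k,near,r,255,-1); m&=k
    p=np.argwhere(m>0)[:,::-1]; return p,(cv2.minEnclosingCircle(p.astype(np.float32)) if len(p) else None)
E
python3 - <<'E'
from m import *
S={c:cv2.imread(f"pics/{c}0.png")[:,:,::-1].copy() for c in("top","side")}
N={"oP":("o",(207,190),(227,223)),"bP":("b",(170,190),(204,247)),"oF":("o",(310,207),(289,190)),"bF":("b",(344,195),(293,174))}
for n,(c,t,s) in N.items():
    z=.06 if n[1]=="F" else .095
    for cam,px in(("top",t),("side",s)):
        p,_=blob(S[cam],c,px,17)
        if len(p)==0: print(n,cam,"none");continue
        mid=(p.min(0)+p.max(0))/2; print(n,cam,len(p),p.min(0),p.max(0),"mean",p.mean(0).round(1),"XY@z",at_z(mid,cam,z if n[1]=="P" else .055).round(4)[:2])
o=[]
for cam,b in(("top",(140,160,380,230)),("side",(170,150,320,290))):
    x0,y0,x1,y1=b; o=cv2.resize(S[cam][y0:y1,x0:x1],None,fx=790/(x1-x0) if cam=="top" else 4,fy=790/(x1-x0) if cam=="top" else 4,interpolation=cv2.INTER_CUBIC); cv2.imwrite(f"pics/{cam}c.png",o[:,:,::-1])
E
```

```text
oP top 42 [202 184] [212 194] mean [208.5 189.9] XY@z [0.4689 0.1797]
oP side 209 [221 211] [232 233] mean [226.8 223.5] XY@z [0.4693 0.1796]
bP top 66 [164 185] [174 195] mean [170.1 190.4] XY@z [0.4679 0.2781]
bP side 234 [197 234] [210 258] mean [203.8 247.3] XY@z [0.4685 0.2802]
oF top 93 [303 200] [316 213] mean [310.4 206.2] XY@z [ 0.4214 -0.0917]
oF side 106 [282 185] [296 195] mean [289.2 189.4] XY@z [ 0.4188 -0.0882]
bF top 115 [338 189] [351 202] mean [345. 195.] XY@z [ 0.4497 -0.1889]
bF side 110 [286 168] [300 178] mean [292.5 172.6] XY@z [ 0.4469 -0.1876]
```

View pics/topc.png

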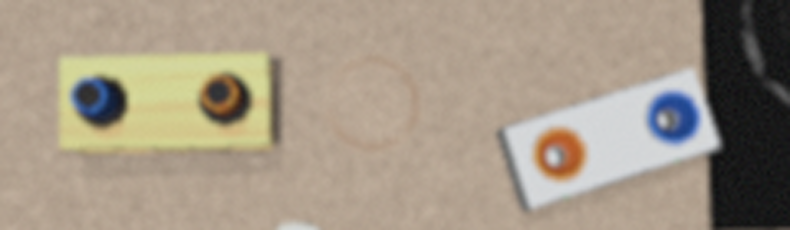

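```bash
cat > fit.py <<'E'
from m import *
from scipy.optimize import least_squares
def hullc(p): M=cv2.moments(cv2.convexHull(np.array(p,np.float32).reshape(-1,1,2))); return np.array([M["m10"],M["m01"]])/M["m00"]
def cyl(x,y,r,z0,z1,cam): return hullc([proj([x+r*np.cos(a),y+r*np.sin(a),z],cam) for a in np.arange(0,6.28,.2) for z in(z0,z1)])
def fit(obs,r,z0,z1,g):
    return [(k,least_squares(lambda q:np.concatenate([cyl(*q,r,z0,z1,c)-obs[c] for c in cs]),g)) for k,cs in(("top",["top"]),("side",["side"]),("both",["top","side"])) if all(c in obs for c in cs)]
E
python3 - <<'E'
from fit import *
S={c:cv2.imread(f"pics/{c}0.png")[:,:,::-1].copy() for c in("top","side")}
for n,c,t,s,a in (("oF","o",(310,207),(289,190),(.0225,.04,.06)),("bF","b",(344,195),(293,174),(.0225,.04,.06)),("oP","o",(207,190),(227,223),(.014,.07,.12)),("bP","b",(170,190),(204,247),(.014,.07,.12))):
    obs={k:hullc(blob(S[k],c,p,17)[0]) for k,p in(("top",t),("side",s))}
    for k,r in fit(obs,*a,[.43,0.]): print(n,k,r.x.round(4),"res px",r.fun.round(1))
for y in(90,-90):
    for p in((.469,.1797,.36),(.469,.1797,.25),(.42,-.09,.36)): print(y,np.round(solver.ik(p,[180,0,y]),1))
E
```

```text
Traceback (most recent call last):
  File "fit.py", line 6, in fit
    return [(k,least_squares(lambda q:np.concatenate([cyl(*q,r,z0,z1,c)-obs[c] for c in cs]),g)) for k,cs in(("top",["top"]),("side",["side"]),("both",["top","side"])) if all(c in obs for c in cs)]
               ~~~~~~~~~~~~~^^^^^^^^^^^^^^^^^^^^^^^^^^^^^^^^^^^^^^^^^^^^^^^^^^^^^^^^^^^^^^^^^^^
  File "fit.py", line 6, in <lambda>
    return [(k,least_squares(lambda q:np.concatenate([cyl(*q,r,z0,z1,c)-obs[c] for c in cs]),g)) for k,cs in(("top",["top"]),("side",["side"]),("both",["top","side"])) if all(c in obs for c in cs)]
                                                      ~~~^^^^^^^^^^^^^^
  File "fit.py", line 4, in cyl
    def cyl(x,y,r,z0,z1,cam): return hullc([proj([x+r*np.cos(a),y+r*np.sin(a),z],cam) for a in np.arange(0,6.28,.2) for z in(z0,z1)])
                                            ~~~~^^^^^^^^^^^^^^^^^^^^^^^^^^^^^^^^^^^^^
  File "h.py", line 16, in proj
    c=optics.get_calibration(cam); f=192/np.tan(np.radians(c["fovy"])/2)
ValueError: time passes only in moves, steps and waits
```

```bash
python3 - <<'E'
from fit import *
x,y=.4685,.1790; R=[180,0,90]
arm.move_to([x,y,.37],R); print(read_t())
arm.movel([x,y,.25],velocity=.12); print(read_t(),read_force().round(2) if hasattr(read_force(),'round') else read_force())
hand.grab(); print(read_t(),read_grip_width(),read_force())
arm.movel([x,y,.335],velocity=.1); print(read_t(),read_grip_width(),read_force(),read_position())
arm.move_to([.4215,-.092,.335],R); print(read_t(),read_position(),read_ee_rot())
snap("top","top1"); snap("side","side1"); print(read_t())
a=[cv2.resize(cv2.imread("pics/side1.png")[120:280,170:370],None,fx=2.5,fy=2.5,interpolation=cv2.INTER_CUBIC)]
a.append(cv2.resize(cv2.imread("pics/top1.png")[130:230,140:390],(500,200),interpolation=cv2.INTER_CUBIC))
cv2.imwrite("pics/c1.png",np.vstack(a))
E
```

```text
3.0083
4.1583 [-0.02 -0.27  0.96]
4.725 0.026892638892306784 [ 0.18897312 -0.04895412  3.68411406]
5.725 0.026691483535628786 [ 0.55352763  0.39546057 -0.35605088] [0.46818152 0.17886609 0.33425083]
6.7917 [ 0.42180888 -0.09156172  0.33490137] [ 1.79990214e+02 -2.77124260e-02  9.00290900e+01]
6.8917
```

View pics/c1.png

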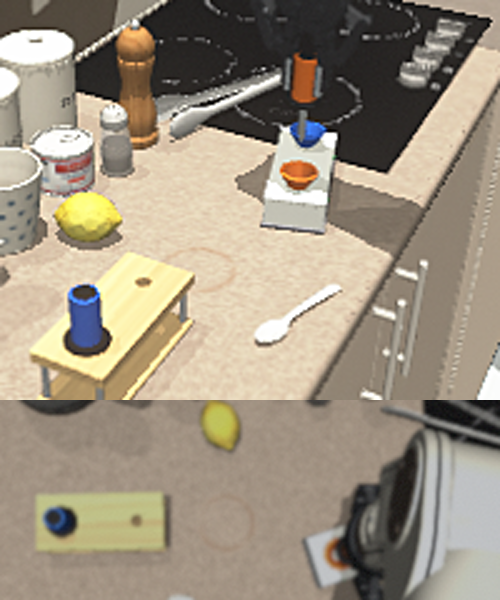

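The orange probe hangs upright in the jaws at about (292,151) in the side view. The blue probe is undisturbed, and the funnels turn out to be cones. I'll refit the rim with a cone and check it against the held probe.

```bash
python3 - <<'E'
import fit; from fit import *
def cone(x,y,r,z0,z1,cam): return hullc([proj([x+q*np.cos(a),y+q*np.sin(a),z],cam) for a in np.arange(0,6.28,.2) for z,q in((z0,.0095),(z1,.0225))])
S={c:cv2.imread(f"pics/{c}0.png")[:,:,::-1].copy() for c in("top","side")}
I=cv2.imread("pics/side1.png")[:,:,::-1].copy()
p=blob(I,"o",(292,150),13)[0]; print("held grip bbox",p.min(0),p.max(0),hullc(p),"pred",cyl(.4218,-.0916,.014,.155,.205,"side"))
print(fit.fit({"side":hullc(p)},.014,.155,.205,[.42,-.09])[0][1].x)
print("tip pred in crop",(proj([.4218,-.0916,.1],"side")-[170,120])*2.5)
fit.cyl=cone
for n,c,t,s in (("oF","o",(310,207),(289,190)),("bF","b",(344,195),(293,174))):
    obs={k:hullc(blob(S[k],c,q,17)[0]) for k,q in(("top",t),("side",s))}
    for k,r in fit.fit(obs,0,.04,.06,[.43,-.05]): print(n,k,r.x.round(4),"res",r.fun.round(1))
E
```

```text
held grip bbox [287 141] [296 160] [291.43004115 150.82510288] pred [291.54332957 149.93356437]Traceback (most recent call last):
  File "<stdin>", line 6, in <module>
AttributeError: 'function' object has no attribute 'fit'
```

```bash
python3 - <<'E'
import fit as F; cyl0=F.cyl
np,cv2,proj,hullc,blob=F.np,F.cv2,F.proj,F.hullc,F.blob
def cone(x,y,r,z0,z1,cam): return hullc([proj([x+q*np.cos(a),y+q*np.sin(a),z],cam) for a in np.arange(0,6.28,.2) for z,q in((z0,.0095),(z1,.0225))])
S={c:cv2.imread(f"pics/{c}0.png")[:,:,::-1].copy() for c in("top","side")}
I=cv2.imread("pics/side1.png")[:,:,::-1].copy()
p=blob(I,"o",(292,150),13)[0]
print(F.fit({"side":hullc(p)},.014,.155,.205,[.42,-.09])[0][1].x)
print("tip pred in crop",(proj([.4218,-.0916,.1],"side")-[170,120])*2.5)
F.cyl=cone
for n,c,t,s in (("oF","o",(310,207),(289,190)),("bF","b",(344,195),(293,174))):
    obs={k:hullc(blob(S[k],c,q,17)[0]) for k,q in(("top",t),("side",s))}
    for k,r in F.fit(obs,0,.04,.06,[.43,-.05]): print(n,k,r.x.round(4),"res",r.fun.round(1))
E
```

```text
[ 0.41994927 -0.08627378]
tip pred in crop [298.90332284 138.96255201]
oF top [ 0.4213 -0.0911] res [-0.  0.]
oF side [ 0.4195 -0.0896] res [0. 0.]
oF both [ 0.4207 -0.091 ] res [-0.1  0.2 -0.2 -0.3]
bF top [ 0.4498 -0.1872] res [0. 0.]
bF side [ 0.449  -0.1888] res [0. 0.]
bF both [ 0.4493 -0.1875] res [ 0.1  0.2 -0.2  0.1]
```

The rim fit now agrees in both cameras at (0.4207, -0.0910), with 100.6 mm between funnels. Lowering slowly with force checks.

```bash
python3 - <<'E'
from fit import *
x,y=.4207,-.0910
arm.movel([x,y,.305],velocity=.1); F0=np.array(read_force())
for z in(.285,.275,.268,.262,.256,.251,.247):
    arm.movel([x,y,z],velocity=.04); f=np.array(read_force())-F0; print(read_t(),z,f.round(1),np.round(read_position(),4),round(read_grip_width(),4))
    if np.linalg.norm(f)>12: print("stop");break
snap("side","side2"); cv2.imwrite("pics/c2.png",cv2.resize(cv2.imread("pics/side2.png")[120:280,170:370],None,fx=3,fy=3,interpolation=cv2.INTER_CUBIC))
E
```

```text
7.9917 0.285 [ 0.4 -0.2 -0.2] [ 0.4207 -0.091   0.2849] 0.0266
8.3917 0.275 [ 0.3  0.6 -0.4] [ 0.4205 -0.091   0.2746] 0.0265
8.7167 0.268 [0.  0.4 0.3] [ 0.4205 -0.091   0.2677] 0.027
9.0167 0.262 [ 0.7  1.1 -0.5] [ 0.4205 -0.091   0.2617] 0.0266
9.3167 0.256 [ 0.2  0.3 -0.9] [ 0.4205 -0.091   0.2557] 0.0267
9.5917 0.251 [ 0.5  0.4 -0.1] [ 0.4205 -0.091   0.2507] 0.0265
9.8417 0.247 [ 0.7  0.2 -0.5] [ 0.4205 -0.091   0.2467] 0.0263
```

View pics/c2.png

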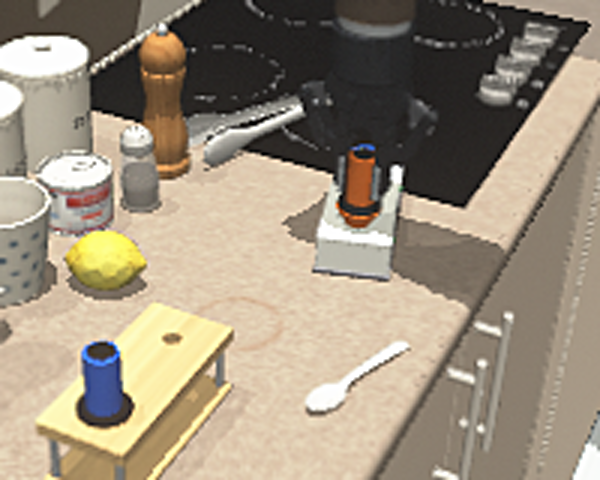

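The probe sits in the orange funnel with the collar almost on the rim (crop (358,210)), it is upright, and there has been no contact force. I'll touch down, release and retreat.

```bash
python3 - <<'E'
from fit import *
x,y=.4207,-.0910; F0=np.array(read_force())
for z in(.246,.245,.244,.243):
    arm.movel([x,y,z],velocity=.02); arm.dwell(.1); f=np.array(read_force())-F0; print(z,f.round(1))
    if f[2]>3 or np.linalg.norm(f)>10: break
hand.let_go(); arm.dwell(.2); print(read_t(),read_grip_width(),read_force())
arm.movel([x,y,.38],velocity=.15)
arm.move_to([.30,-.30,.42],[180,0,60]); print(read_t())
T=snap("top","top3"); I=snap("side","side3")
for n,c,s,a in(("oP","o",(290,178),(.014,.065,.115)),("bP","b",(204,247),(.014,.07,.12))):
    p=blob(I,c,s,17)[0]; print(n,p.min(0),p.max(0))
a=[cv2.resize(cv2.imread("pics/side3.png")[130:280,170:370],None,fx=2.5,fy=2.5,interpolation=cv2.INTER_CUBIC),cv2.resize(cv2.imread("pics/top3.png")[150:235,140:390],(500,170),interpolation=cv2.INTER_CUBIC)]
cv2.imwrite("pics/c3.png",np.vstack(a))
E
```

```text
0.246 [ 0.   1.1 -1.3]
0.245 [-1.3 -0.1  4.4]
11.4 0.08564161123891822 [0.1111294  0.80834476 0.8019894 ]
13.4167
oP [282 171] [294 195]
bP [197 234] [210 258]
```

View pics/c3.png

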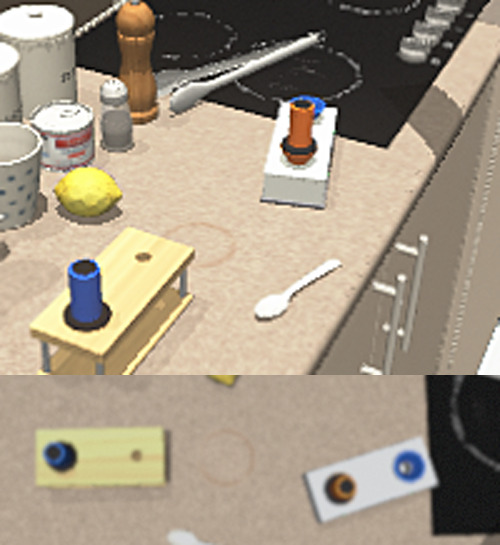

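The orange probe stands upright and home in the orange funnel (side crop (298,125), top crop (341,488)). The blue probe's blob box is unchanged from the start, and the arm is clear.

```bash
python3 -c "
from workcell import *
print(read_force(),read_t()); workorder.finish_job()"
```

```text
[-0.18412857  0.11420064 -0.50281411] 13.5167
the job is handed in; nothing more can be done
```

The orange probe is on charge: I lifted it out of the drip stand, lowered it while held into the orange funnel, and released it once it was home. I handed the job in at 13.5 s of the 37 s allowed; no verdict is reported.

- **Placing:** lowering met no contact force until touchdown at TCP z = 0.245 m, where it rose 4.4 N. That is exactly the expected fully-home height, about 30 mm above the rim. The last pictures show the probe upright with its collar on the rim.
- **Blue probe:** its outline in the side picture is the same to the pixel as at the start.
- **Robot:** the gripper is open, the arm is clear, and the force reading is close to zero.
- **Checks that disagreed:** the networks' "opening" pixels fell mid-base, so I used colour outlines instead. My first funnel fit assumed a cylinder, and the two cameras differed by about 6 mm. Refitted as a cone they agreed to about 2 mm, with 100.6 mm between the funnels against the stated 100.
- **Not measured:** I judged the final tilt and centring from the pictures only.

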